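# Shut the ukulele case

## Task

The finished ukulele lies in its open hard case, ready to go out. With the fingertips only, push the small flap of the accessory pocket inside the case fully shut, then push the case lid over and gently down until it is fully closed. Grip and lift nothing, keep off the ukulele, and leave the things around the case where they are.

Things in the scene. Friction and masses are not known exactly. Their poses are not given: they have to be found in the camera images.
- case: rectangular hard case for a ukulele, fixed to the bench, dark shell with blue lining; base 205 mm (x) by 590 mm (y) outside, 72 mm high, walls 6 mm. Origin: centre of its underside on the bench. Its x axis points to the lid's hinge side (away from the robot), y along its length to the instrument's head, z up
- case_lid (a joint): hinge angle of the case lid, rad: 0 = closed on the base, 1.57 = upright (limit 1.75). The lid is a shallow tray 205 by 590 mm and 34 mm deep, so when closed its top is 106 mm above the bench. Stiff hinges hold it wherever it is left; they give way to 4 to 6 N pushed in its outer half, near the free edge
- lid_hinge (a point): middle of the lid's hinge line, on the base's far top edge, 72 mm above the bench; axes as the case. The line runs along the case's y. From it the lid extends along the case's -x when closed; opening swings its free (robot-side) edge up and over towards +x
- lid_mid (a point): centre of the lid's outer face (its top when closed). It moves with the lid, with the case's axes when closed: z out of the face, x towards the hinge, y along the case. The hinge line lies 102.5 mm along its +x and 34 mm along its -z, the free edge 102.5 mm along its -x
- pocket_flap (a joint): hinge angle of the pocket flap, rad: 0 = shut, 1.57 = upright (limit 1.95). A flat panel in the same blue cloth as the lining, 62 mm wide, 156 mm long and 6 mm thick, with a flush brass disc near its free end; stiff enough to stay where it is left, moved by less than 1 N at its free end
- flap_hinge (a point): middle of the flap's hinge line, 60 mm above the bench, in the robot-side half of the case beside the ukulele's neck; axes as the case. The line runs along the case's x, at the end of the pocket nearer the instrument's head. From it the shut flap extends along the case's -y over the pocket, its top 66 mm above the bench; opening swings the free end up and over towards +y
- flap_mid (a point): centre of the flap's outer face (its top when shut). It moves with the flap, with the case's axes when shut: z out of the face, y towards the hinge, which lies 78 mm along its +y and 6 mm along its -z
- ukulele: ukulele lying face up loose in the case, not to be touched: body 168 mm wide, 238 mm long, 52 mm deep, neck and head to the case's +y; strings at most 78 mm above the bench. Origin: under the middle of the body, on the case's padded floor 12 mm above the bench; y along the neck
- tuner: clip-on tuner, loose black block 30 x 52 x 22 mm on the floor of the pocket under the flap; stays there. Origin: centre of its underside
- glue: white plastic glue bottle standing on the bench past the body end of the case, 54 mm diameter, 148 mm high. Origin: centre of its underside
- block: cork sanding block on the bench beyond the case, 60 x 110 x 35 mm. Origin: centre of its underside
- clamp: small cam clamp lying on the bench beyond the case: metal bar 200 mm long along its y, two wooden jaws reaching 100 mm to its +x, 24 mm high. Origin: on the bench under the middle of the bar

How it is judged:
By the outcome, as a careful person would: the job done as asked, in the order asked, and still so for the second after the job is handed in, with the robot touching nothing.
It also fails if it takes over 58 s, if anything falls off the work surface, if the arm or the gripper's body presses on something with over 40 N, if the wrist force passes 120 N, or if a joint passes its speed limit or range.

## Robot

A 7-joint arm with a two-finger parallel gripper is mounted at the origin on the work surface. World frame = base frame: x ahead of the robot, y to its left, z up, the work surface at z = 0. Lengths are in m, angles in rad, forces in N, time in s.
With the tool pointing down it reaches from about 0.35 to 0.9 m from the base axis. Payload 19.9 kg.
Tool frame: the origin (TCP) lies at the centre of the arm's flange, where the gripper is bolted on; the fingertips stand 199 mm ahead of it and the grasp point (between the pads) lies 180 mm ahead of it; z points along the fingers, y is the direction in which the jaws open and shut (so a half turn about z gives the same grasp; the last joint's range is limited). The gripper opens to 94 mm and grips with 3 to 60 N. Pads are 16 mm wide; open, the fingers measure 119 mm over their backs; the gripper's body (75 mm by 177 mm) begins 78 mm behind the grasp point.
Start: joints at [-1.216, 0.417, -0.01, 1.614, 0.005, 1.111, -0.053], TCP at [0.242, 0.576, 0.405] pointing down, gripper open.
Joint ranges: [-2.81, 2.81], [-0.39, 2.02], [-1.27, 1.25], [0.06, 2.57], [-1.19, 4.33], [0.19, 2], [-2.82, 2.82]. Speed limits (rad/s): [1.89, 1.89, 2.39, 2.39, 3.01, 3.01, 3.01].

## Interface

Orientations are given as a 3x3 rotation matrix whose columns are the frame's x, y, z axes.
In Python, from plant import readout, snapshot, job_done, finder gives the robot as it stands.
- The arm moves only by the tool jog_arm, never from a script. Its argument "moves" is a list of rows, each an object of numbers: "rx", "ry", "rz": the turn, a rotation vector about the tool's x, y, z in rad; "tx", "ty", "tz": the shift along the tool's x, y, z in mm; "claw": the gripper's target within -1 to 1 (fully open at 1, half-way at 0, shut at -1). In form: [{"rx": .., "ry": .., "rz": .., "tx": .., "ty": .., "tz": .., "claw": ..}, ...]. A call has 1 to 10 rows; each row shifts and turns the commanded pose from where the row before left it, along the tool's axes as they then stand; what a row does not reach is not made up. A row lasts 1/12 s, in which the tool goes at most 41.7 mm and 7.16 degrees, less where a joint would pass 70% of its speed; a pose out of reach is approached as far as the arm can. A call is refused whole if a number of a shift passes 41.7 or a number of a turn 0.125, either way. A call with a gripper value outside its range is refused whole. The fingers move at their own pace and stop on an object; "squeeze" is the grip in N (left out, the last holds). Time passes only in rows, so rows that do not move let the fingers close. It gives the time, the measured TCP pose, the force and the opening at its end, in the units of the state.
- readout.read_state(): the state, without advancing time (a new reading comes with each control period).
- snapshot(name): name is "scene" or "top" or "wrist"; returns a dict with "color" (420x560x3 uint8, blue, green, red), "mtx" (3x3 intrinsics, pixels), "k1" (the pictures are not rectified: a ray, as slopes to the right and down, at radius r is drawn at 1 + k1 r^2 times it, then the intrinsics apply), "R" (3x3) and "t" (3): a world point X has camera coordinates R X + t. Camera axes: x right, y down, z forward; pixel columns grow to the right and rows downward; lengths in m; the calibration is good to about 2 mm. A picture is of the moment at which its call begins. There is no depth.
- job_done(): hands the job in, once; it reports no verdict.
Trained networks look in a picture, given as the dict that the camera call returned (one of the last four; its "shot" number tells which), for a name from the list of things; names that differ only in an ending like _2 or _b are one class to them, and where a whole thing is asked for, a point or a joint stands for the part that bears it (a point fixed in the world has none). Each returns a list of dicts, best first, with "confidence" (0 to 1); they miss things now and then, are a little off and sometimes report something else, mostly with a low value. They report only what shows in the picture. A call takes as long as a camera call.
- finder.look_for(picture, target): "position" ([column, row] as shares, 0 to 1, of the picture: columns of its width, rows of its height, amid what is visible of it).
- finder.tip_of(picture, target): "position" ([column, row] as shares, 0 to 1, of the picture: columns of its width, rows of its height: a listed point, or the origin of a listed thing).
The state is a dict: "time": time; "joint_positions": joint angles; "joint_vel": joint speeds; "joint_efforts": joint torques, N m; "tool_pos": TCP position; "eef_rot": TCP orientation; "ft_force": force on the tool from outside, world axes, zero at the start; "torque": the same for the moment, N m; "opening": finger opening in m.
Only numpy, scipy, OpenCV 4.12 (cv2) and the standard library are available. Lean on these libraries where they do the work, as an engineer would, in place of code of your own. Each camera call takes 0.05 s, during which the arm holds its last target.

## Working session

There is one attempt and no reset: what is moved stays moved. The work goes in short steps, Python scripts to look and compute and a tool call to move; the robot and the scene stay as the last step left them, time stands still between calls to the robot, and variables do not carry over. Pictures are saved under pics/ and viewed, and the job is handed in when it is done.

Besides the shell and the picture viewer there is one more tool, called after "Request:" as name(argument=value, ...), one argument or row to a line, values as JSON. jog_arm: Moves the arm, as the interface text tells. Its arguments: {"type":"object","properties":{"moves":{"type":"array"},"squeeze":{"type":"number"}},"required":["moves"]}

```bash
ls; mkdir -p pics; cat > h.py <<'E'
import numpy as np,cv2
from plant import readout,snapshot,job_done,finder
def ray(p,px):
    d=np.array([[k for k in px]],float).reshape(-1,1,2)
    u=cv2.undistortPoints(d,p["mtx"],np.array([p["k1"],0,0,0.]) )[0,0]
    R=np.array(p["R"]);t=np.array(p["t"])
    return -R.T@t, R.T@np.array([u[0],u[1],1])
def atz(p,px,z):
    c,d=ray(p,px); return c+d*(z-c[2])/d[2]
def proj(p,X):
    r,_=cv2.Rodrigues(np.array(p["R"]))
    return cv2.projectPoints(np.array(X,float).reshape(-1,1,3),r,np.array(p["t"],float),p["mtx"],np.array([p["k1"],0,0,0.]))[0][:,0]
E
python3 - <<'E'
from h import *
s=readout.read_state();print(s["time"],s["tool_pos"],np.round(s["eef_rot"],3),s["opening"])
for n in ["scene","top","wrist"]:
    p=snapshot(n);cv2.imwrite(f"pics/{n}0.png",p["color"])
    print(n,p["k1"],np.round(p["mtx"],1).tolist(),np.round(-np.array(p["R"]).T@p["t"],3))
    if n!="wrist":
        for k in ["case","lid_hinge","lid_mid","flap_hinge","flap_mid","ukulele","glue","block","clamp"]:
            r=finder.tip_of(p,k)
            print(k,[(np.round(np.array(q["position"])*[560,420],1).tolist(),round(q["confidence"],2)) for q in r[:2]])
print(readout.read_state()["time"])
E
```

```text
pics
0.0 [0.24146827 0.57630642 0.40399652] [[-0.922  0.386 -0.   ]
 [ 0.386  0.922 -0.001]
 [-0.    -0.001 -1.   ]] 0.09392535048043131
scene -0.016747652575111585 [[463.8, 0.0, 275.1], [0.0, 463.8, 212.0], [0.0, 0.0, 1.0]] [ 0.51  -0.883  0.827]
case [([228.0, 222.0], 0.61)]
lid_hinge [([267.1, 194.8], 0.7)]
lid_mid []
flap_hinge [([194.3, 180.6], 0.7)]
flap_mid [([187.4, 152.9], 0.94)]
ukulele [([243.4, 265.6], 0.97)]
glue [([257.6, 403.6], 0.92)]
block [([336.4, 234.8], 0.88)]
clamp [([310.5, 160.5], 0.97)]
top -0.07939712607869695 [[502.3, 0.0, 282.4], [0.0, 502.3, 215.4], [0.0, 0.0, 1.0]] [ 0.454 -0.119  1.325]
case [([260.6, 250.7], 0.78), ([253.0, 278.1], 0.66)]
lid_hinge [([251.1, 208.0], 0.73)]
lid_mid [([250.1, 187.8], 0.78)]
flap_hinge [([210.5, 282.1], 0.68)]
flap_mid [([202.0, 282.1], 0.65)]
ukulele [([318.9, 240.2], 0.82)]
glue [([430.4, 236.6], 0.88), ([249.8, 212.3], 0.61)]
block [([285.8, 150.0], 0.73)]
clamp [([175.6, 160.2], 0.65)]
wrist -0.07411477254856426 [[321.4, 0.0, 280.7], [0.0, 321.4, 206.0], [0.0, 0.0, 1.0]] [0.176 0.604 0.386]
1.05
```

View pics/scene0.png

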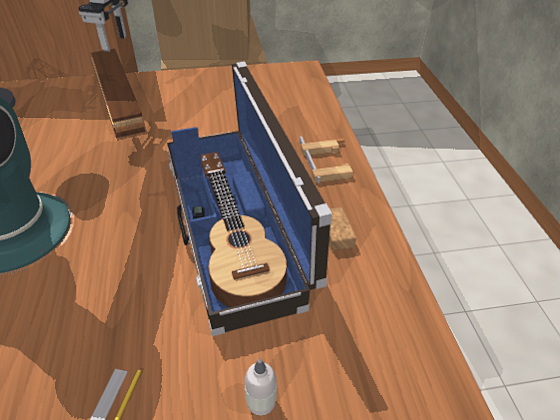

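View pics/top0.png

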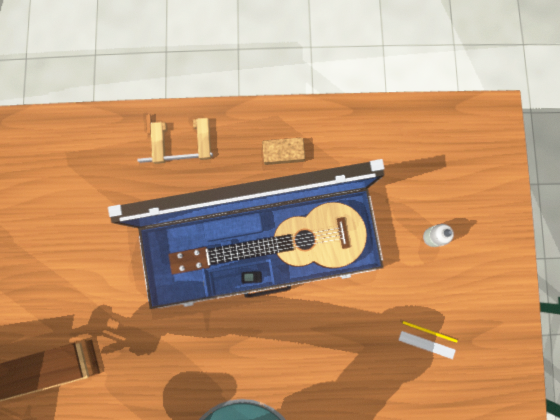

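```bash
python3 - <<'E'
from h import *
for n in ["scene","top"]:
    p=snapshot(n)
    import pickle;pickle.dump({k:p[k] for k in ["mtx","k1","R","t"]},open(n+".pkl","wb"))
    S={"scene":dict(case=(228,222,0),lid_hinge=(267.1,194.8,.072),flap_hinge=(194.3,180.6,.06),ukulele=(243.4,265.6,.012),glue=(257.6,403.6,0),block=(336.4,234.8,0),clamp=(310.5,160.5,0)),
    "top":dict(case=(260.6,250.7,0),lid_hinge=(251.1,208,.072),flap_hinge=(210.5,282.1,.06),ukulele=(318.9,240.2,.012),glue=(430.4,236.6,0),block=(285.8,150,0),clamp=(175.6,160.2,0))}[n]
    for k,v in S.items(): print(n,k,np.round(atz(p,v[:2],v[2]),3))
E
```

```text
scene case [ 0.528 -0.049  0.   ]
scene lid_hinge [ 0.629 -0.042  0.072]
scene flap_hinge [0.454 0.053 0.06 ]
scene ukulele [ 0.551 -0.206  0.012]
scene glue [ 0.542 -0.52   0.   ]
scene block [ 0.787 -0.133  0.   ]
scene clamp [0.787 0.169 0.   ]
top case [ 0.525 -0.061  0.   ]
top lid_hinge [ 0.629 -0.043  0.072]
top flap_hinge [0.446 0.064 0.06 ]
top ukulele [ 0.547 -0.215  0.012]
top glue [ 0.549 -0.513  0.   ]
top block [ 0.794 -0.135  0.   ]
top clamp [0.775 0.164 0.   ]
```

```bash
python3 - <<'E'
from h import *
im=cv2.imread("pics/top0.png");cv2.imwrite("pics/tz.png",cv2.resize(im[150:320,100:395],None,fx=2.7,fy=2.7,interpolation=cv2.INTER_CUBIC))
im=cv2.imread("pics/scene0.png");cv2.imwrite("pics/sz.png",cv2.resize(im[55:340,150:350],None,fx=2.1,fy=2.1,interpolation=cv2.INTER_CUBIC))
E
```

```text
(no output)
```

View pics/tz.png

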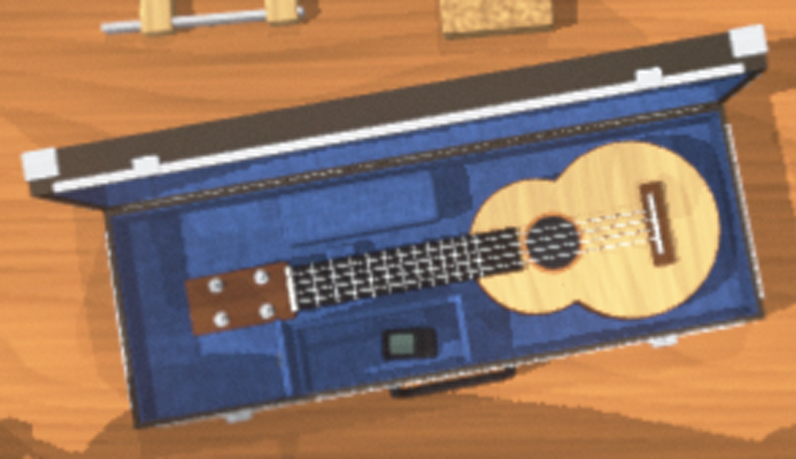

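View pics/sz.png

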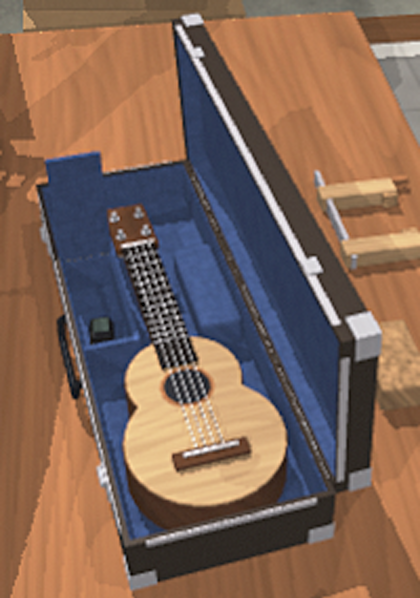

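```bash
cat > fit.py <<'E'
from h import *
import pickle
from scipy.optimize import least_squares
T=pickle.load(open("top.pkl","rb"));S=pickle.load(open("scene.pkl","rb"))
tz=lambda u,v:(u/2.7+100-.3,v/2.7+150-.3)
sz=lambda u,v:(u/2.1+150-.25,v/2.1+55-.25)
obs=[(T,tz(136,427),(-.1025,.295,.072)),(T,tz(763,318),(-.1025,-.295,.072)),(T,tz(107,210),(.1025,.295,.072)),(T,tz(728,108),(.1025,-.295,.072)),
(S,sz(38,186),(-.1025,.295,.072)),(S,sz(126,545),(-.1025,-.295,.072)),(S,sz(333,493),(.1025,-.295,.072))]
def W(q,X):
    c,s=np.cos(q[2]),np.sin(q[2]);X=np.atleast_2d(X)
    return np.c_[q[0]+c*X[:,0]-s*X[:,1],q[1]+s*X[:,0]+c*X[:,1],X[:,2]]
f=lambda q:np.concatenate([proj(p,W(q,X))[0]-np.array(o) for p,o,X in obs])
r=least_squares(f,[.527,-.055,-.15],loss="soft_l1")
Q=r.x
if __name__=="__main__":
    print(Q,np.round(f(Q).reshape(-1,2),1))
    # lid angle
    # flap: points
    def inv(w):
        c,s=np.cos(Q[2]),np.sin(Q[2]);d=w[:2]-Q[:2];return np.array([c*d[0]+s*d[1],-s*d[0]+c*d[1],w[2]])
    for p,o,z in [(T,(210.5,282.1),.06),(S,(194.3,180.6),.06),(T,tz(318.9,240),.012),(T,(318.9,240.2),.012),(S,(243.4,265.6),.012)]: print(np.round(inv(atz(p,o,z)),3))
    # lid: outer free-edge corners wrt scene/top
    def lid(a,pts): # pts (x from hinge along -x =>d, y, h)
        return [( .1025-np.cos(a)*d+np.sin(a)*h, y, .072+np.sin(a)*d+np.cos(a)*h) for d,y,h in pts]
    o=[(T,tz(22,152),(.205,.295,.034)),(T,tz(765,28),(.205,-.295,.034)),(T,tz(768,62),(.205,-.295,0)),(S,sz(385,316),(.205,-.295,.034)),(S,sz(347,314),(.205,-.295,0)),(S,sz(177,22),(.205,.295,0))]
    for h in (1,):
        g=lambda a:np.concatenate([proj(p,W(Q,lid(a[0],[X])))[0]-np.array(q) for p,q,X in o])
        r=least_squares(g,[1.5]);print("lid",r.x,np.round(g(r.x).reshape(-1,2),1))
    # flap fit: hinge x,y, angle ; top corners in scene
    def fl(q,pts): return [(q[0]+x,q[1]-np.cos(q[2])*d+np.sin(q[2])*h*0+0,.06+np.sin(q[2])*d) for x,d in pts]
    o=[(S,sz(47,160),(-.031,.156)),(S,sz(101,154),(.031,.156)),(T,(210.5,282.1),(0,0)),(S,(194.3,180.6),(0,0)),(T,tz(275,322),(.031,.156)),(T,tz(283,395),(-.031,.156))]
    g=lambda a:np.concatenate([proj(p,W(Q,fl(a,[X])))[0]-np.array(q) for p,q,X in o])
    r=least_squares(g,[-.05,.1,1.6],loss="soft_l1");print("flap",r.x,np.round(g(r.x).reshape(-1,2),1))
E
python3 fit.py
python3 - <<'E'
import cv2
im=cv2.imread("pics/top0.png");cv2.imwrite("pics/tz2.png",cv2.resize(im[240:315,140:280],None,fx=5.6,fy=5.6,interpolation=cv2.INTER_CUBIC))
im=cv2.imread("pics/scene0.png");cv2.imwrite("pics/sz2.png",cv2.resize(im[115:235,155:275],None,fx=5,fy=5,interpolation=cv2.INTER_CUBIC))
E
```

```text
[ 0.52880859 -0.06218068  0.1409818 ] [[-0.8  0.3]
 [ 1.1  0.5]
 [-1.4 -0.5]
 [-1.4 -1.8]
 [-0.4 -0.7]
 [-1.1  1.5]
 [ 1.3  1.1]]
[-0.064  0.136  0.06 ]
[-0.058  0.125  0.06 ]
[0.045 0.107 0.012]
[-0.003 -0.154  0.012]
[ 0.001 -0.145  0.012]
lid [1.55139408] [[ 0.7 -2.4]
 [-1.8 -2.7]
 [ 0.1  0.2]
 [ 0.2  8.5]
 [-0.4 13.7]
 [-0.2 -1.2]]
flap [-0.06279387  0.13425152  1.53737842] [[-0.9 -0.1]
 [-0.2 -1.5]
 [ 0.7 -0.6]
 [-2.5 -1.9]
 [-0.3 -1.2]
 [ 1.  -0.3]]
```

View pics/tz2.png

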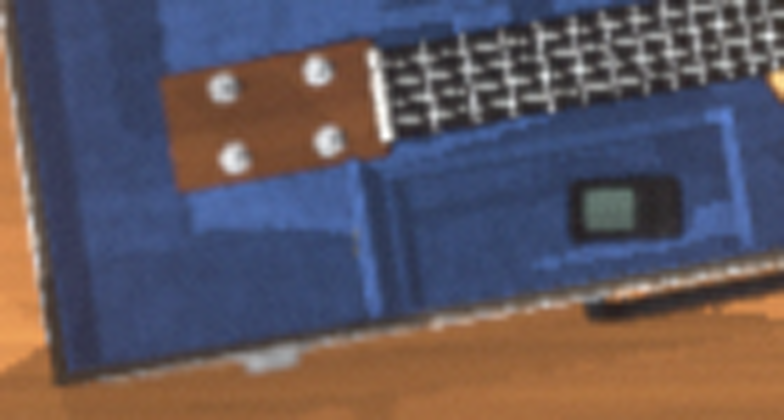

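View pics/sz2.png

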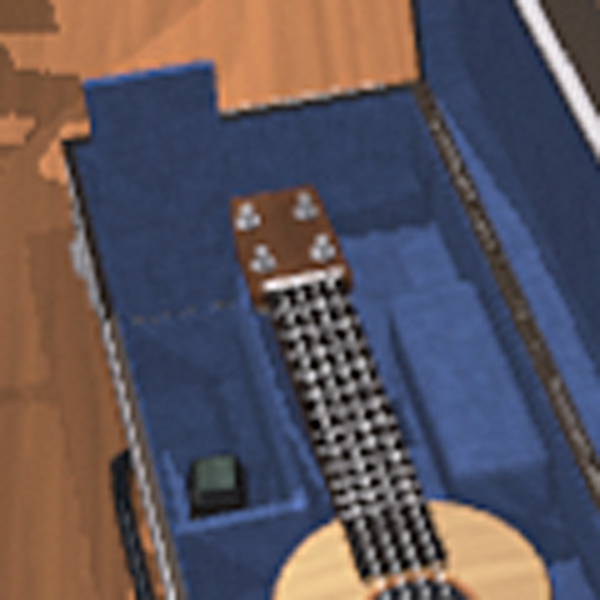

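View pics/wrist0.png

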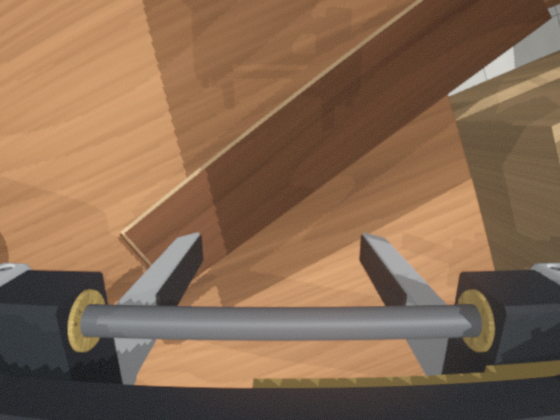

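```bash
python3 - <<'E'
from fit import *
print("gripper tip in scene/top",proj(S,[[.242,.576,.205],[.242,.576,.405]]),proj(T,[[.242,.576,.205]]))
for p,o in [(S,(145,130)),(S,(98,52)),(S,(116,134)),(T,(85,340)),(T,(100,372)),(T,(5,360))]: print(o,[np.round(atz(p,o,z),3).tolist() for z in (0,.1)])
for c in [(-.063,.20,.185),(-.063,0,.066)]: print(W(Q,c))
E
```

```text
gripper tip in scene/top [[115.39567534  44.56838529]
 [ 99.40813385 -23.95584685]] [[-22.57461108 378.26113182]]
(145, 130) [[0.303, 0.4, 0.0], [0.328, 0.245, 0.1]]
(98, 52) [[0.091, 0.995, 0.0], [0.141, 0.768, 0.1]]
(116, 134) [[0.215, 0.39, 0.0], [0.251, 0.237, 0.1]]
(85, 340) [[0.302, 0.406, 0.0], [0.314, 0.367, 0.1]]
(100, 372) [[0.219, 0.366, 0.0], [0.237, 0.33, 0.1]]
(5, 360) [[0.251, 0.626, 0.0], [0.267, 0.57, 0.1]]
[[0.4383306  0.12698256 0.185     ]]
[[ 0.46643365 -0.07103314  0.066     ]]
```

Request:
jog_arm(
  moves=[
    {"tx": -20, "ty": -19, "claw": -1},
    {"tx": -28, "ty": -26, "claw": -1},
    {"tx": -28, "ty": -26, "claw": -1},
    {"tx": -28, "ty": -26, "claw": -1},
    {"tx": -28, "ty": -26, "claw": -1},
    {"tx": -28, "ty": -26, "claw": -1},
    {"tx": -28, "ty": -26, "claw": -1},
    {"tx": -28, "ty": -26, "claw": -1},
    {"tx": -28, "ty": -26, "claw": -1},
    {"tx": -15, "ty": -15, "claw": -1},
  ],
  squeeze=5,
)

```text
invalid input
```

Request:
jog_arm(
  moves=[
    {"rz": -0.1},
    {"rz": -0.11},
    {"rz": -0.11},
    {"rz": -0.11},
    {"rz": -0.108},
    {},
  ],
)

```text
invalid input
```

```bash
cat > st.py <<'E'
from fit import *
s=readout.read_state();c,sn=np.cos(Q[2]),np.sin(Q[2])
R=np.array(s["eef_rot"]);tip=np.array(s["tool_pos"])+.199*R[:,2]
C=np.array([[c,sn,0],[-sn,c,0],[0,0,1]])
print("t",s["time"],"tip case",np.round(C@(tip-[Q[0],Q[1],0]),4),"open",round(s["opening"],4),"F case",np.round(C@np.array(s["ft_force"]),2))
print("R case",np.round(C@R,3).tolist(),"j",np.round(s["joint_positions"],2))
E
python3 st.py
```

```text
t 1.15 tip case [-0.1947  0.6726  0.2056] open 0.0937 F case [0.96 0.29 0.11]
R case [[-0.859, 0.512, -0.0], [0.512, 0.859, -0.0], [-0.0, -0.0, -1.0]] j [-1.22  0.42 -0.01  1.61  0.    1.11 -0.05]
```

Request:
jog_arm(
  moves=[
    {"rx": 0, "ry": 0, "rz": 0, "tx": -20, "ty": -19, "tz": 0, "claw": -1},
    {"rx": 0, "ry": 0, "rz": 0, "tx": -28, "ty": -26, "tz": 0, "claw": -1},
    {"rx": 0, "ry": 0, "rz": 0, "tx": -28, "ty": -26, "tz": 0, "claw": -1},
    {"rx": 0, "ry": 0, "rz": 0, "tx": -28, "ty": -26, "tz": 0, "claw": -1},
    {"rx": 0, "ry": 0, "rz": 0, "tx": -28, "ty": -26, "tz": 0, "claw": -1},
    {"rx": 0, "ry": 0, "rz": 0, "tx": -28, "ty": -26, "tz": 0, "claw": -1},
    {"rx": 0, "ry": 0, "rz": 0, "tx": -28, "ty": -26, "tz": 0, "claw": -1},
    {"rx": 0, "ry": 0, "rz": 0, "tx": -28, "ty": -26, "tz": 0, "claw": -1},
    {"rx": 0, "ry": 0, "rz": 0, "tx": -28, "ty": -26, "tz": 0, "claw": -1},
    {"rx": 0, "ry": 0, "rz": 0, "tx": -15, "ty": -15, "tz": 0, "claw": -1},
  ],
  squeeze=5,
)

```text
time: 1.98
tool_pos: [0.3882, 0.2495, 0.4049]
eef_rot: [[-0.921, 0.389, 0.001], [0.389, 0.921, -0.0], [-0.001, 0.0, -1.0]]
ft_force: [0.8, -0.1, -0.5]
opening: 0.0307
```

Request:
jog_arm(
  moves=[
    {"rx": 0, "ry": 0, "rz": -0.1, "tx": 0, "ty": 0, "tz": 0, "claw": -1},
    {"rx": 0, "ry": 0, "rz": -0.11, "tx": 0, "ty": 0, "tz": 0, "claw": -1},
    {"rx": 0, "ry": 0, "rz": -0.11, "tx": 0, "ty": 0, "tz": 0, "claw": -1},
    {"rx": 0, "ry": 0, "rz": -0.11, "tx": 0, "ty": 0, "tz": 0, "claw": -1},
    {"rx": 0, "ry": 0, "rz": -0.108, "tx": 0, "ty": 0, "tz": 0, "claw": -1},
    {"rx": 0, "ry": 0, "rz": 0, "tx": 0, "ty": 0, "tz": 0, "claw": -1},
  ],
)

```text
time: 2.48
tool_pos: [0.3869, 0.2531, 0.4048]
eef_rot: [[-0.989, -0.146, 0.0], [-0.146, 0.989, 0.0], [-0.0, 0.0, -1.0]]
ft_force: [1.5, 0.0, -0.5]
opening: 0.0006
```

```bash
python3 st.py
```

```text
t 2.4833 tip case [-0.0962  0.3321  0.2058] open 0.0006 F case [ 1.45 -0.19 -0.48]
R case [[-1.0, -0.006, 0.0], [-0.006, 1.0, 0.0], [-0.0, 0.0, -1.0]] j [-0.76  0.12  0.13  2.01 -0.02  1.01  1.09]
```

Request:
jog_arm(
  moves=[
    {"rx": 0, "ry": 0, "rz": 0, "tx": -8, "ty": -30, "tz": 4, "claw": -1},
    {"rx": 0, "ry": 0, "rz": 0, "tx": -8, "ty": -34, "tz": 4, "claw": -1},
    {"rx": 0, "ry": 0, "rz": 0, "tx": -9, "ty": -34, "tz": 4, "claw": -1},
    {"rx": 0, "ry": 0, "rz": 0, "tx": -8, "ty": -34, "tz": 4, "claw": -1},
    {"rx": 0, "ry": 0, "rz": 0, "tx": 0, "ty": 0, "tz": 0, "claw": -1},
    {"rx": 0, "ry": 0, "rz": 0, "tx": 0, "ty": 0, "tz": 0, "claw": -1},
  ],
)

```text
time: 2.98
tool_pos: [0.4385, 0.1257, 0.3886]
eef_rot: [[-0.991, -0.134, -0.0], [-0.134, 0.991, -0.0], [0.0, -0.0, -1.0]]
ft_force: [-0.2, 1.5, 0.0]
opening: 0.0005
```

```bash
cat > pic.py <<'E'
import sys
from h import *
n=sys.argv[1]
for k in sys.argv[2:]:
    cv2.imwrite(f"pics/{k}{n}.png",snapshot(k)["color"])
ims=[cv2.imread(f"pics/{k}{n}.png") for k in sys.argv[2:]]
ims=[cv2.resize(i,None,fx=1.4,fy=1.4) for i in ims]
for k,i in zip(sys.argv[2:],ims): cv2.imwrite(f"pics/{k}{n}b.png",i)
E
python3 st.py; python3 pic.py 1 scene
```

```text
t 2.9833 tip case [-0.063   0.1986  0.1896] open 0.0005 F case [-0.01  1.51  0.02]
R case [[-1.0, 0.007, -0.0], [0.007, 1.0, -0.0], [0.0, -0.0, -1.0]] j [-0.58  0.13  0.25  2.04 -0.04  0.97  1.4 ]
```

View pics/scene1b.png

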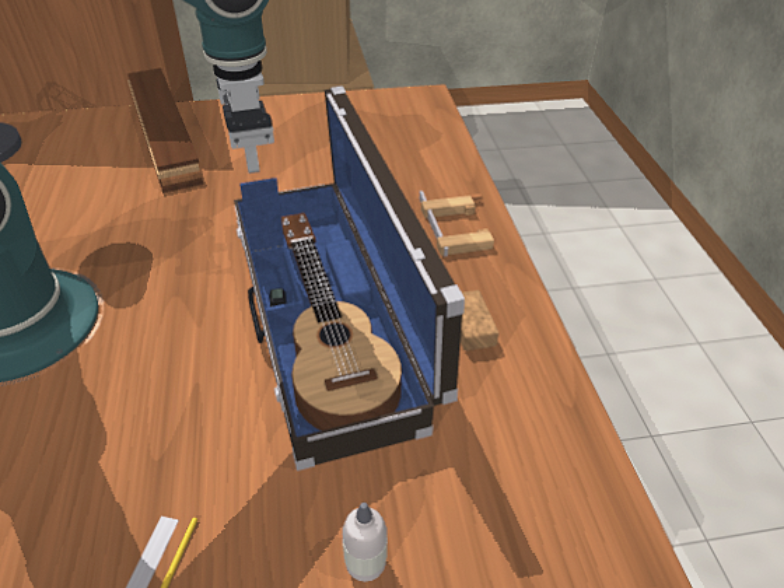

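Request:
jog_arm(
  moves=[
    {"rx": 0, "ry": 0, "rz": 0, "tx": 0, "ty": -15, "tz": 2, "claw": -1},
    {"rx": 0, "ry": 0, "rz": 0, "tx": 0, "ty": -15, "tz": 1, "claw": -1},
    {"rx": 0, "ry": 0, "rz": 0, "tx": 0, "ty": -15, "tz": 1, "claw": -1},
    {"rx": 0, "ry": 0, "rz": 0, "tx": 0, "ty": -12, "tz": 1, "claw": -1},
    {"rx": 0, "ry": 0, "rz": 0, "tx": 0, "ty": -12, "tz": 1, "claw": -1},
    {"rx": 0, "ry": 0, "rz": 0, "tx": 0, "ty": -12, "tz": 2, "claw": -1},
    {"rx": 0, "ry": 0, "rz": 0, "tx": 0, "ty": -11, "tz": 3, "claw": -1},
    {"rx": 0, "ry": 0, "rz": 0, "tx": 0, "ty": -11, "tz": 5, "claw": -1},
    {"rx": 0, "ry": 0, "rz": 0, "tx": 0, "ty": -11, "tz": 6, "claw": -1},
    {"rx": 0, "ry": 0, "rz": 0, "tx": 0, "ty": -11, "tz": 6, "claw": -1},
  ],
)

```text
time: 3.87
tool_pos: [0.4558, 0.0043, 0.3607]
eef_rot: [[-0.99, -0.141, 0.001], [-0.141, 0.99, 0.0], [-0.001, 0.0, -1.0]]
ft_force: [-0.3, 0.3, -0.6]
opening: 0.0005
```

```bash
python3 st.py; python3 pic.py 2 scene
```

```text
t 3.8667 tip case [-0.0628  0.0761  0.1617] open 0.0005 F case [-0.23  0.35 -0.57]
R case [[-1.0, -0.0, 0.001], [-0.0, 1.0, 0.0], [-0.001, 0.0, -1.0]] j [-0.4   0.17  0.35  2.07 -0.08  0.91  1.71]
```

View pics/scene2b.png

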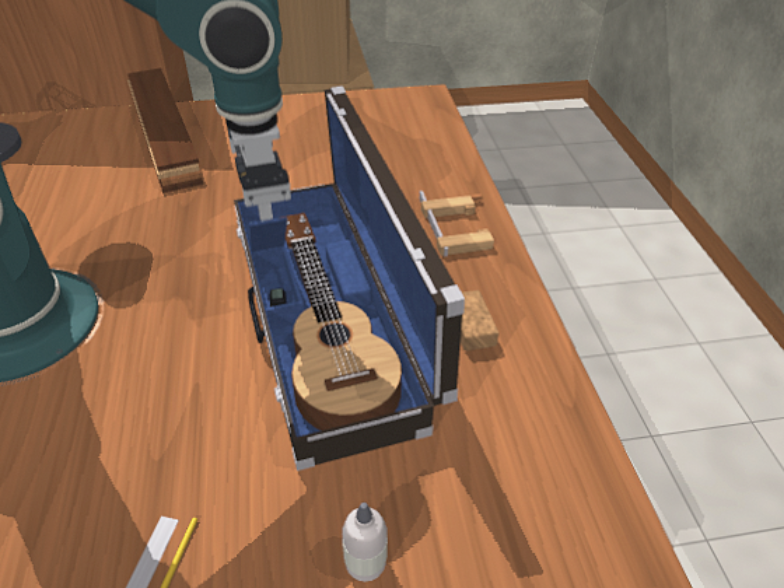

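```bash
python3 - <<'E'
from fit import *
im=cv2.imread("pics/scene2.png");cv2.imwrite("pics/sz3.png",cv2.resize(im[100:225,150:275],None,fx=5,fy=5,interpolation=cv2.INTER_CUBIC))
print(proj(S,W(Q,[-.063,.076,.1617])), proj(S,W(Q,[(-.094,.134-.156*np.cos(.9),.06+.156*np.sin(.9)),(-.032,.134-.156*np.cos(.9),.06+.156*np.sin(.9))])))
E
```

```text
[[190.92922801 160.4911724 ]] [[179.01268439 165.79042813]
 [206.34105166 160.96766048]]
```

View pics/sz3.png

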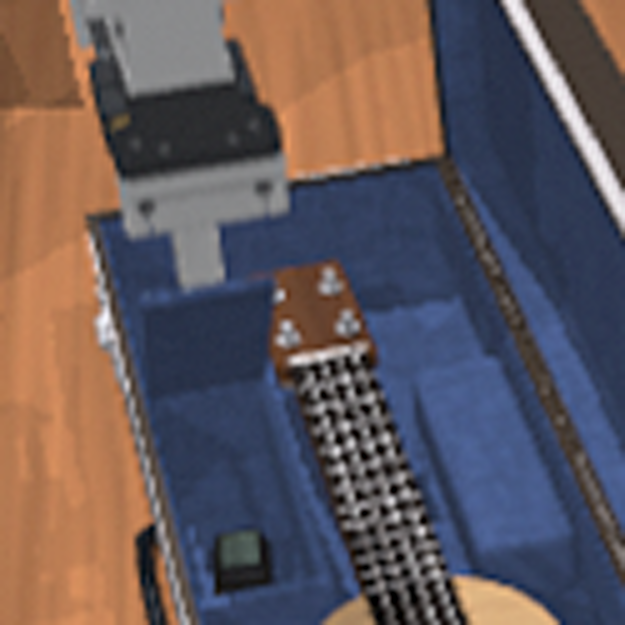

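Request:
jog_arm(
  moves=[
    {"rx": 0, "ry": 0, "rz": 0, "tx": 0, "ty": -11, "tz": 8, "claw": -1},
    {"rx": 0, "ry": 0, "rz": 0, "tx": 0, "ty": -10, "tz": 9, "claw": -1},
    {"rx": 0, "ry": 0, "rz": 0, "tx": 0, "ty": -8, "tz": 9, "claw": -1},
    {"rx": 0, "ry": 0, "rz": 0, "tx": 0, "ty": -7, "tz": 10, "claw": -1},
    {"rx": 0, "ry": 0, "rz": 0, "tx": 0, "ty": -6, "tz": 11, "claw": -1},
    {"rx": 0, "ry": 0, "rz": 0, "tx": 0, "ty": -5, "tz": 12, "claw": -1},
    {"rx": 0, "ry": 0, "rz": 0, "tx": 0, "ty": -4, "tz": 12, "claw": -1},
    {"rx": 0, "ry": 0, "rz": 0, "tx": 0, "ty": -3, "tz": 10, "claw": -1},
    {"rx": 0, "ry": 0, "rz": 0, "tx": 0, "ty": -1, "tz": 8, "claw": -1},
    {"rx": 0, "ry": 0, "rz": 0, "tx": 0, "ty": 0, "tz": 0, "claw": -1},
  ],
)

```text
time: 4.75
tool_pos: [0.4632, -0.0507, 0.2703]
eef_rot: [[-0.99, -0.141, -0.002], [-0.141, 0.99, -0.0], [0.002, 0.0, -1.0]]
ft_force: [-0.1, -0.8, -0.2]
opening: 0.0005
```

```bash
python3 st.py
```

```text
t 4.75 tip case [-0.0638  0.0206  0.0713] open 0.0005 F case [-0.19 -0.79 -0.23]
R case [[-1.0, -0.0, -0.002], [-0.0, 1.0, 0.0], [0.002, 0.0, -1.0]] j [-0.26  0.35  0.35  2.12 -0.18  0.71  1.92]
```

Press down in small steps until resistance appears.

Request:
jog_arm(
  moves=[
    {"rx": 0, "ry": 0, "rz": 0, "tx": 0, "ty": 0, "tz": 3, "claw": -1},
    {"rx": 0, "ry": 0, "rz": 0, "tx": 0, "ty": 0, "tz": 2, "claw": -1},
    {"rx": 0, "ry": 0, "rz": 0, "tx": 0, "ty": 0, "tz": 0, "claw": -1},
  ],
)

```text
time: 5.0
tool_pos: [0.4635, -0.0509, 0.2667]
eef_rot: [[-0.99, -0.141, 0.0], [-0.141, 0.99, 0.0], [-0.0, 0.0, -1.0]]
ft_force: [0.0, -0.5, -0.2]
opening: 0.0004
```

```bash
python3 st.py; python3 pic.py 3 scene top
```

```text
t 5.0 tip case [-0.063   0.0204  0.0677] open 0.0004 F case [-0.04 -0.5  -0.25]
R case [[-1.0, -0.0, 0.0], [-0.0, 1.0, 0.0], [-0.0, 0.0, -1.0]] j [-0.26  0.35  0.35  2.12 -0.19  0.69  1.93]
```

View pics/scene3b.png

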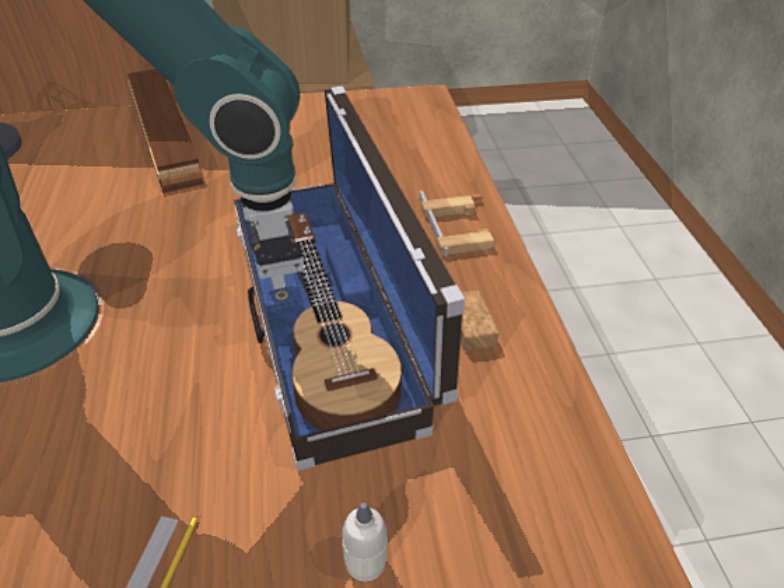

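Request:
jog_arm(
  moves=[
    {"rx": 0, "ry": 0, "rz": 0, "tx": 0, "ty": 0, "tz": 2, "claw": -1},
    {"rx": 0, "ry": 0, "rz": 0, "tx": 0, "ty": 0, "tz": 1, "claw": -1},
    {"rx": 0, "ry": 0, "rz": 0, "tx": 0, "ty": 0, "tz": 0, "claw": -1},
    {"rx": 0, "ry": 0, "rz": 0, "tx": 0, "ty": 0, "tz": 0, "claw": -1},
  ],
)

```text
time: 5.43
tool_pos: [0.4638, -0.0511, 0.2647]
eef_rot: [[-0.99, -0.141, 0.001], [-0.141, 0.99, 0.0], [-0.001, 0.0, -1.0]]
ft_force: [-5.8, 1.7, 23.8]
opening: 0.0003
```

Request:
jog_arm(
  moves=[
    {"rx": 0, "ry": 0, "rz": 0, "tx": 0, "ty": 0, "tz": 1, "claw": -1},
    {"rx": 0, "ry": 0, "rz": 0, "tx": 0, "ty": 0, "tz": 0, "claw": -1},
    {"rx": 0, "ry": 0, "rz": 0, "tx": 0, "ty": 0, "tz": 0, "claw": -1},
  ],
)

```text
time: 5.68
tool_pos: [0.4639, -0.0512, 0.2642]
eef_rot: [[-0.99, -0.141, 0.002], [-0.141, 0.99, 0.001], [-0.002, 0.0, -1.0]]
ft_force: [-10.3, 1.1, 37.6]
opening: 0.0008
```

```bash
python3 st.py
```

```text
t 5.6833 tip case [-0.0623  0.0201  0.0652] open 0.0008 F case [-10.01   2.5   37.61]
R case [[-1.0, -0.0, 0.002], [-0.0, 1.0, 0.0], [-0.002, 0.0, -1.0]] j [-0.25  0.36  0.35  2.12 -0.19  0.69  1.93]
```

Request:
jog_arm(
  moves=[
    {"rx": 0, "ry": 0, "rz": 0, "tx": 0, "ty": 0, "tz": -8, "claw": -1},
    {"rx": 0, "ry": 0, "rz": 0, "tx": 0, "ty": 0, "tz": -20, "claw": -1},
    {"rx": 0, "ry": 0, "rz": 0, "tx": 0, "ty": 0, "tz": -35, "claw": -1},
    {"rx": 0, "ry": 0, "rz": 0, "tx": 0, "ty": 0, "tz": -35, "claw": -1},
    {"rx": 0, "ry": 0, "rz": 0, "tx": 0, "ty": 0, "tz": -35, "claw": -1},
    {"rx": 0, "ry": 0, "rz": 0, "tx": 0, "ty": 0, "tz": -35, "claw": -1},
    {"rx": 0, "ry": 0, "rz": 0, "tx": 0, "ty": 0, "tz": -35, "claw": -1},
    {"rx": 0, "ry": 0, "rz": 0, "tx": 0, "ty": 0, "tz": -35, "claw": -1},
    {"rx": 0, "ry": 0, "rz": 0, "tx": 0, "ty": 0, "tz": -25, "claw": -1},
    {"rx": 0, "ry": 0, "rz": 0, "tx": 0, "ty": 0, "tz": 0, "claw": -1},
  ],
)

```text
time: 6.52
tool_pos: [0.4637, -0.0514, 0.5306]
eef_rot: [[-0.99, -0.141, 0.007], [-0.141, 0.99, 0.001], [-0.007, -0.0, -1.0]]
ft_force: [0.5, 0.6, -0.6]
opening: 0.0008
```

```bash
python3 st.py; python3 pic.py 4 scene top
```

```text
t 6.5167 tip case [-0.0616  0.0198  0.3316] open 0.0008 F case [ 0.62  0.5  -0.63]
R case [[-1.0, -0.0, 0.007], [-0.0, 1.0, -0.0], [-0.007, -0.0, -1.0]] j [-0.35  0.01  0.4   1.83 -0.01  1.29  1.77]
```

View pics/scene4b.png

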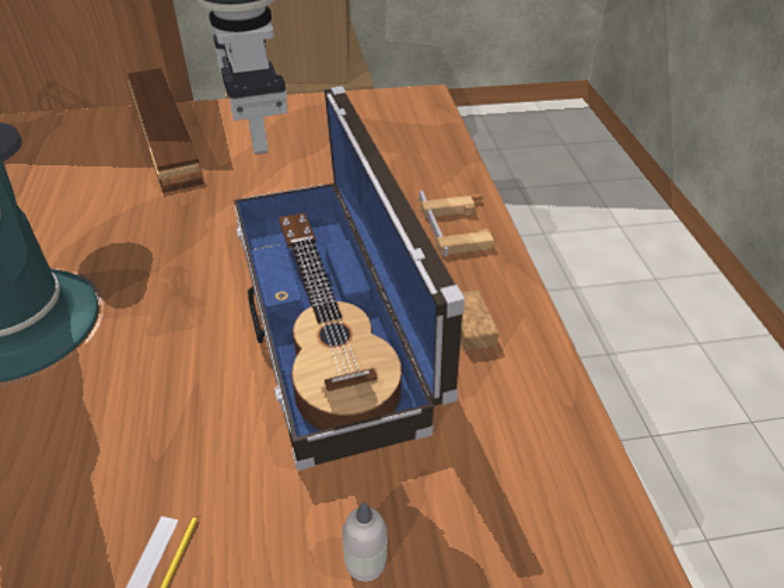

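View pics/top4b.png

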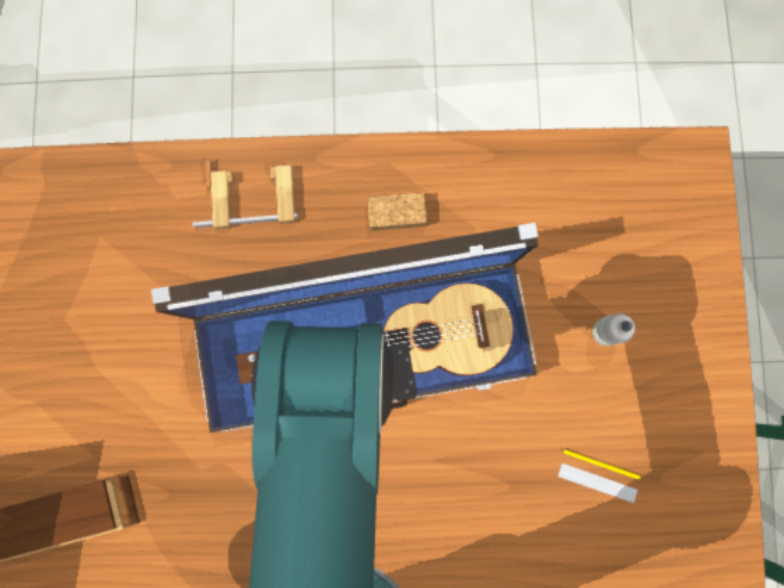

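Request:
jog_arm(
  moves=[
    {"rx": 0, "ry": 0, "rz": 0, "tx": -15, "ty": 0, "tz": 0, "claw": -1},
    {"rx": 0, "ry": 0, "rz": 0, "tx": -28, "ty": 0, "tz": 0, "claw": -1},
    {"rx": 0, "ry": 0, "rz": 0, "tx": -30, "ty": 0, "tz": 0, "claw": -1},
    {"rx": 0, "ry": 0, "rz": 0, "tx": -30, "ty": 0, "tz": 0, "claw": -1},
    {"rx": 0, "ry": 0, "rz": 0, "tx": -30, "ty": 0, "tz": 0, "claw": -1},
    {"rx": 0, "ry": 0, "rz": 0, "tx": -30, "ty": 0, "tz": 0, "claw": -1},
    {"rx": 0, "ry": 0, "rz": 0, "tx": -30, "ty": 0, "tz": 0, "claw": -1},
    {"rx": 0, "ry": 0, "rz": 0, "tx": -30, "ty": 0, "tz": 0, "claw": -1},
    {"rx": 0, "ry": 0, "rz": 0, "tx": -25, "ty": 0, "tz": 0, "claw": -1},
    {"rx": 0, "ry": 0, "rz": 0, "tx": 0, "ty": 0, "tz": 0, "claw": -1},
  ],
)

```text
time: 7.45
tool_pos: [0.7121, -0.0149, 0.5216]
eef_rot: [[-0.99, -0.142, -0.004], [-0.142, 0.99, -0.001], [0.004, -0.0, -1.0]]
ft_force: [-0.6, 0.8, -0.5]
opening: 0.0005
```

```bash
python3 st.py; python3 pic.py 5 scene wrist
```

```text
t 7.45 tip case [0.1873 0.0211 0.3226] open 0.0005 F case [-0.51  0.89 -0.45]
R case [[-1.0, -0.002, -0.004], [-0.002, 1.0, -0.0], [0.004, -0.0, -1.0]] j [-0.26  0.54  0.39  1.21 -0.2   1.43  1.82]
```

View pics/scene5b.png

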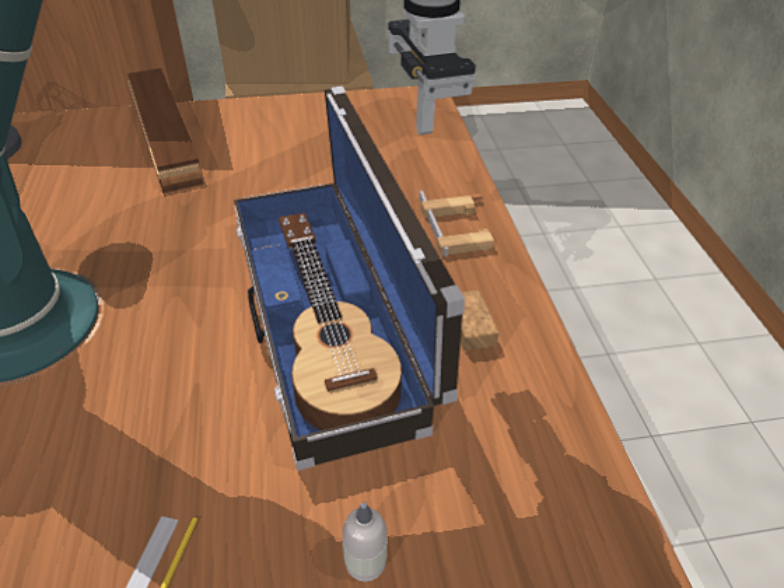

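View pics/wrist5.png

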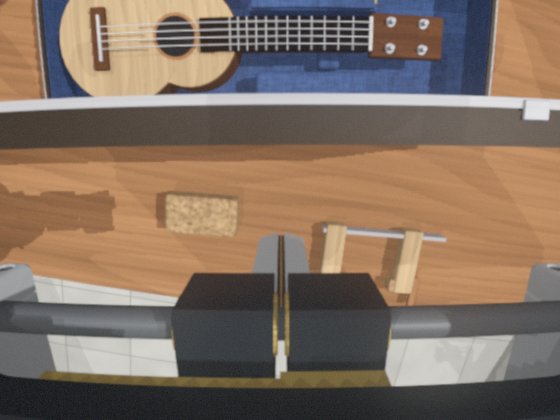

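```bash
python3 - <<'E'
from fit import *
p=snapshot("wrist")
def lid(a,d,y,h): return (.1025-np.cos(a)*d+np.sin(a)*h, y,.072+np.sin(a)*d+np.cos(a)*h)
for a in (1.45,1.5,1.55,1.6,1.65): print(a,[proj(p,W(Q,lid(a,.205,0.02,h)))[0].round(1).tolist() for h in (0,.034)])
E
```

```text
1.45 [[280.0, 71.8], [279.9, 122.8]]
1.5 [[280.0, 87.3], [279.9, 138.2]]
1.55 [[280.0, 102.9], [279.9, 153.1]]
1.6 [[279.9, 118.3], [279.9, 167.4]]
1.65 [[279.9, 133.4], [279.9, 180.9]]
```

Request:
jog_arm(
  moves=[
    {"rx": 0, "ry": 0, "rz": 0, "tx": 0, "ty": 0, "tz": 15, "claw": -1},
    {"rx": 0, "ry": 0, "rz": 0, "tx": 0, "ty": 0, "tz": 25, "claw": -1},
    {"rx": 0, "ry": 0, "rz": 0, "tx": 0, "ty": 0, "tz": 25, "claw": -1},
    {"rx": 0, "ry": 0, "rz": 0, "tx": 0, "ty": 0, "tz": 20, "claw": -1},
    {"rx": 0, "ry": 0, "rz": 0, "tx": 8, "ty": 0, "tz": 4, "claw": -1},
    {"rx": 0, "ry": 0, "rz": 0, "tx": 12, "ty": 0, "tz": 0, "claw": -1},
    {"rx": 0, "ry": 0, "rz": 0, "tx": 12, "ty": 0, "tz": 0, "claw": -1},
    {"rx": 0, "ry": 0, "rz": 0, "tx": 8, "ty": 0, "tz": 0, "claw": -1},
    {"rx": 0, "ry": 0, "rz": 0, "tx": 6, "ty": 0, "tz": 0, "claw": -1},
    {"rx": 0, "ry": 0, "rz": 0, "tx": 6, "ty": 0, "tz": 0, "claw": -1},
  ],
)

```text
time: 8.43
tool_pos: [0.6572, -0.0237, 0.4378]
eef_rot: [[-0.99, -0.141, 0.003], [-0.141, 0.99, 0.0], [-0.003, -0.0, -1.0]]
ft_force: [7.5, 0.5, 5.3]
opening: 0.0006
```

```bash
python3 st.py
```

```text
t 8.4333 tip case [0.1332 0.02   0.2388] open 0.0006 F case [ 7.55 -0.53  5.32]
R case [[-1.0, -0.0, 0.003], [-0.0, 1.0, -0.0], [-0.003, -0.0, -1.0]] j [-0.29  0.47  0.39  1.5  -0.19  1.2   1.84]
```

Request:
jog_arm(
  moves=[
    {"rx": 0, "ry": 0, "rz": 0, "tx": 11, "ty": 0, "tz": 0, "claw": -1},
    {"rx": 0, "ry": 0, "rz": 0, "tx": 11, "ty": 0, "tz": 0, "claw": -1},
    {"rx": 0, "ry": 0, "rz": 0, "tx": 11, "ty": 0, "tz": 1, "claw": -1},
    {"rx": 0, "ry": 0, "rz": 0, "tx": 11, "ty": 0, "tz": 1, "claw": -1},
    {"rx": 0, "ry": 0, "rz": 0, "tx": 11, "ty": 0, "tz": 2, "claw": -1},
    {"rx": 0, "ry": 0, "rz": 0, "tx": 10, "ty": 0, "tz": 3, "claw": -1},
    {"rx": 0, "ry": 0, "rz": 0, "tx": 10, "ty": 0, "tz": 3, "claw": -1},
    {"rx": 0, "ry": 0, "rz": 0, "tx": 10, "ty": 0, "tz": 4, "claw": -1},
    {"rx": 0, "ry": 0, "rz": 0, "tx": 10, "ty": 0, "tz": 4, "claw": -1},
  ],
)

```text
time: 9.18
tool_pos: [0.5632, -0.037, 0.4195]
eef_rot: [[-0.99, -0.141, 0.003], [-0.141, 0.99, 0.0], [-0.003, -0.0, -1.0]]
ft_force: [5.0, -0.7, 2.3]
opening: 0.0003
```

```bash
python3 st.py; python3 pic.py 6 scene
```

```text
t 9.1833 tip case [0.0381 0.02   0.2205] open 0.0003 F case [ 4.84 -1.4   2.3 ]
R case [[-1.0, -0.0, 0.003], [-0.0, 1.0, -0.0], [-0.003, -0.0, -1.0]] j [-0.32  0.31  0.4   1.76 -0.14  1.09  1.84]
```

View pics/scene6b.png

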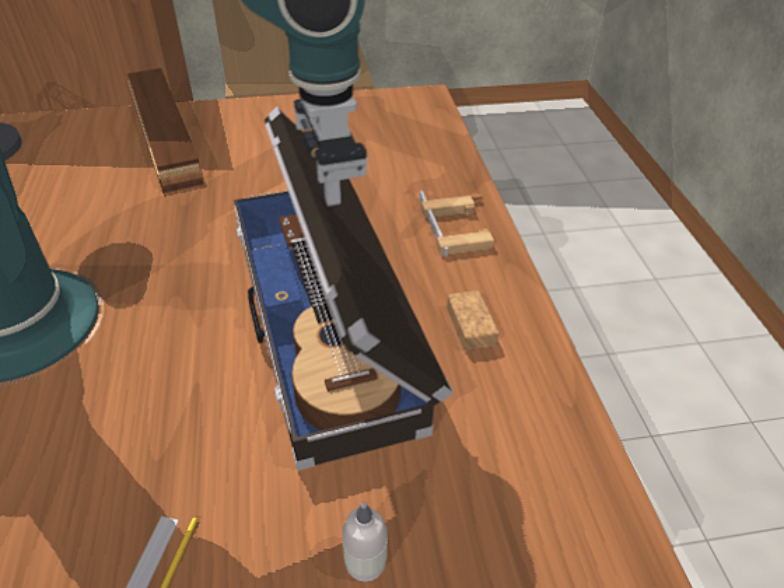

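Request:
jog_arm(
  moves=[
    {"rx": 0, "ry": 0, "rz": 0, "tx": 10, "ty": 0, "tz": 5, "claw": -1},
    {"rx": 0, "ry": 0, "rz": 0, "tx": 9, "ty": 0, "tz": 6, "claw": -1},
    {"rx": 0, "ry": 0, "rz": 0, "tx": 9, "ty": 0, "tz": 7, "claw": -1},
    {"rx": 0, "ry": 0, "rz": 0, "tx": 8, "ty": 0, "tz": 7, "claw": -1},
    {"rx": 0, "ry": 0, "rz": 0, "tx": 8, "ty": 0, "tz": 8, "claw": -1},
    {"rx": 0, "ry": 0, "rz": 0, "tx": 7, "ty": 0, "tz": 8, "claw": -1},
    {"rx": 0, "ry": 0, "rz": 0, "tx": 7, "ty": 0, "tz": 9, "claw": -1},
    {"rx": 0, "ry": 0, "rz": 0, "tx": 6, "ty": 0, "tz": 9, "claw": -1},
    {"rx": 0, "ry": 0, "rz": 0, "tx": 6, "ty": 0, "tz": 9, "claw": -1},
    {"rx": 0, "ry": 0, "rz": 0, "tx": 0, "ty": 0, "tz": 0, "claw": -1},
  ],
)

```text
time: 10.07
tool_pos: [0.4931, -0.0469, 0.3494]
eef_rot: [[-0.99, -0.14, -0.002], [-0.14, 0.99, -0.0], [0.002, 0.0, -1.0]]
ft_force: [-0.0, 0.1, 0.1]
opening: 0.0002
```

```bash
python3 st.py
```

```text
t 10.0667 tip case [-0.0335  0.0202  0.1504] open 0.0002 F case [-0.01  0.11  0.08]
R case [[-1.0, 0.0, -0.002], [0.0, 1.0, 0.0], [0.002, 0.0, -1.0]] j [-0.31  0.27  0.4   2.   -0.13  0.9   1.87]
```

Request:
jog_arm(
  moves=[
    {"rx": 0, "ry": 0, "rz": 0, "tx": 4, "ty": 0, "tz": 7, "claw": -1},
    {"rx": 0, "ry": 0, "rz": 0, "tx": 3, "ty": 0, "tz": 7, "claw": -1},
    {"rx": 0, "ry": 0, "rz": 0, "tx": 3, "ty": 0, "tz": 6, "claw": -1},
    {"rx": 0, "ry": 0, "rz": 0, "tx": 2, "ty": 0, "tz": 6, "claw": -1},
    {"rx": 0, "ry": 0, "rz": 0, "tx": 1, "ty": 0, "tz": 5, "claw": -1},
    {"rx": 0, "ry": 0, "rz": 0, "tx": 1, "ty": 0, "tz": 4, "claw": -1},
    {"rx": 0, "ry": 0, "rz": 0, "tx": 0, "ty": 0, "tz": 3, "claw": -1},
    {"rx": 0, "ry": 0, "rz": 0, "tx": 0, "ty": 0, "tz": 2, "claw": -1},
    {"rx": 0, "ry": 0, "rz": 0, "tx": 0, "ty": 0, "tz": 2, "claw": -1},
    {"rx": 0, "ry": 0, "rz": 0, "tx": 0, "ty": 0, "tz": 0, "claw": -1},
  ],
)

```text
time: 10.9
tool_pos: [0.4803, -0.0487, 0.3084]
eef_rot: [[-0.99, -0.141, -0.0], [-0.141, 0.99, -0.0], [0.0, -0.0, -1.0]]
ft_force: [-0.0, -0.4, -0.6]
opening: 0.0005
```

```bash
python3 st.py; python3 pic.py 7 scene
```

```text
t 10.9 tip case [-0.0461  0.0201  0.1094] open 0.0005 F case [-0.06 -0.38 -0.64]
R case [[-1.0, -0.0, -0.0], [-0.0, 1.0, -0.0], [0.0, -0.0, -1.0]] j [-0.3   0.31  0.39  2.06 -0.16  0.8   1.9 ]
```

View pics/scene7b.png

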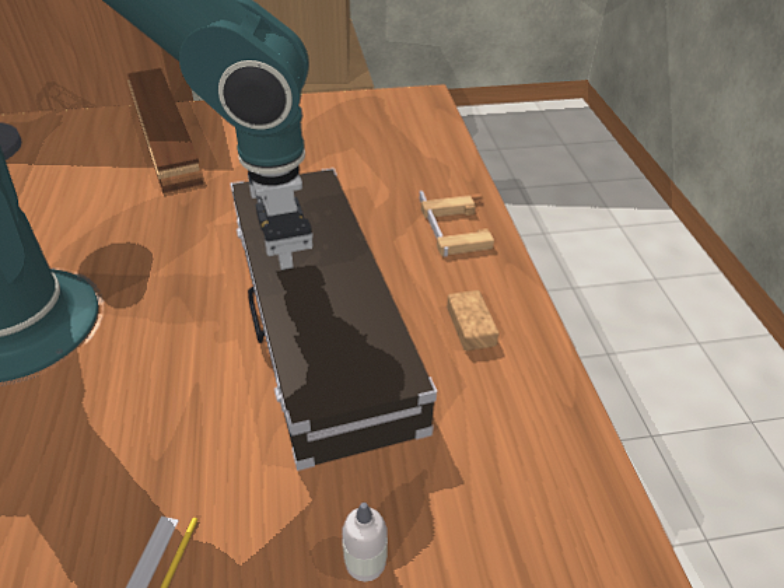

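Request:
jog_arm(
  moves=[
    {"rx": 0, "ry": 0, "rz": 0, "tx": 0, "ty": 0, "tz": 1, "claw": -1},
    {"rx": 0, "ry": 0, "rz": 0, "tx": 0, "ty": 0, "tz": 1, "claw": -1},
    {"rx": 0, "ry": 0, "rz": 0, "tx": 0, "ty": 0, "tz": 0, "claw": -1},
    {"rx": 0, "ry": 0, "rz": 0, "tx": 0, "ty": 0, "tz": 0, "claw": -1},
  ],
)

```text
time: 11.28
tool_pos: [0.4804, -0.0487, 0.3067]
eef_rot: [[-0.99, -0.141, 0.0], [-0.141, 0.99, -0.0], [-0.0, -0.0, -1.0]]
ft_force: [0.2, 0.7, -0.1]
opening: 0.0006
```

Request:
jog_arm(
  moves=[
    {"rx": 0, "ry": 0, "rz": 0, "tx": 0, "ty": 0, "tz": 1, "claw": -1},
    {"rx": 0, "ry": 0, "rz": 0, "tx": 0, "ty": 0, "tz": 0, "claw": -1},
    {"rx": 0, "ry": 0, "rz": 0, "tx": 0, "ty": 0, "tz": 0, "claw": -1},
  ],
)

```text
time: 11.53
tool_pos: [0.4803, -0.0487, 0.3057]
eef_rot: [[-0.99, -0.141, 0.0], [-0.141, 0.99, -0.0], [-0.0, -0.0, -1.0]]
ft_force: [0.8, 0.0, -0.0]
opening: 0.0009
```

Request:
jog_arm(
  moves=[
    {"rx": 0, "ry": 0, "rz": 0, "tx": 0, "ty": 0, "tz": 1, "claw": -1},
    {"rx": 0, "ry": 0, "rz": 0, "tx": 0, "ty": 0, "tz": 0, "claw": -1},
    {"rx": 0, "ry": 0, "rz": 0, "tx": 0, "ty": 0, "tz": 0, "claw": -1},
  ],
)

```text
time: 11.78
tool_pos: [0.4804, -0.0488, 0.3053]
eef_rot: [[-0.99, -0.141, 0.0], [-0.141, 0.99, 0.0], [-0.0, 0.0, -1.0]]
ft_force: [-5.6, 0.6, 17.7]
opening: 0.0004
```

Request:
jog_arm(
  moves=[
    {"rx": 0, "ry": 0, "rz": 0, "tx": 0, "ty": 0, "tz": 0.6, "claw": -1},
    {"rx": 0, "ry": 0, "rz": 0, "tx": 0, "ty": 0, "tz": 0, "claw": -1},
    {"rx": 0, "ry": 0, "rz": 0, "tx": 0, "ty": 0, "tz": 0, "claw": -1},
  ],
)

```text
time: 12.03
tool_pos: [0.4804, -0.0488, 0.3052]
eef_rot: [[-0.99, -0.141, 0.001], [-0.141, 0.99, 0.001], [-0.001, 0.001, -1.0]]
ft_force: [-11.3, 1.5, 31.4]
opening: 0.0006
```

Request:
jog_arm(
  moves=[
    {"rx": 0, "ry": 0, "rz": 0, "tx": 0, "ty": 0, "tz": -3, "claw": -1},
    {"rx": 0, "ry": 0, "rz": 0, "tx": 0, "ty": 0, "tz": -15, "claw": -1},
    {"rx": 0, "ry": 0, "rz": 0, "tx": 0, "ty": 0, "tz": -35, "claw": -1},
    {"rx": 0, "ry": 0, "rz": 0, "tx": 0, "ty": 0, "tz": -40, "claw": -1},
    {"rx": 0, "ry": 0, "rz": 0, "tx": 0, "ty": 0, "tz": -40, "claw": -1},
    {"rx": 0, "ry": 0, "rz": 0, "tx": 0, "ty": 0, "tz": -30, "claw": -1},
    {"rx": 0, "ry": 0, "rz": 0, "tx": 0, "ty": 0, "tz": -15, "claw": -1},
    {"rx": 0, "ry": 0, "rz": 0, "tx": 0, "ty": 0, "tz": 0, "claw": -1},
    {"rx": 0, "ry": 0, "rz": 0, "tx": 0, "ty": 0, "tz": 0, "claw": -1},
  ],
)

```text
time: 12.78
tool_pos: [0.4802, -0.0487, 0.4824]
eef_rot: [[-0.99, -0.141, 0.001], [-0.141, 0.99, 0.0], [-0.001, 0.0, -1.0]]
ft_force: [0.0, 0.1, 0.2]
opening: 0.0002
```

```bash
python3 st.py; python3 pic.py 8 scene
python3 - <<'E'
from fit import *
pts=[(-.1025,.295,.106),(.1025,.295,.106),(.1025,-.295,.106),(-.1025,-.295,.106)]
pr=proj(S,W(Q,pts))*1.4;print(pr.round(1))
im=cv2.imread("pics/scene8b.png");cv2.imwrite("pics/s8z.png",cv2.resize(im[140:480,200:460],None,fx=1.75,fy=1.75))
E
```

```text
t 12.7833 tip case [-0.046   0.0202  0.2834] open 0.0002 F case [0.04 0.07 0.2 ]
R case [[-1.0, -0.0, 0.001], [-0.0, 1.0, 0.0], [-0.001, 0.0, -1.0]] j [-0.36  0.09  0.42  1.87 -0.04  1.19  1.79]
[[231.8 185.3]
 [333.8 168.9]
 [434.9 392.1]
 [289.7 427.5]]
```

View pics/scene8b.png

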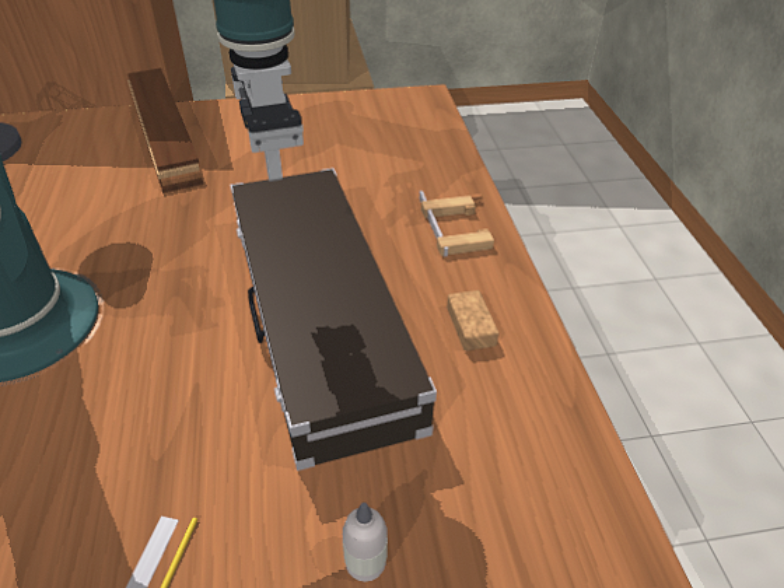

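View pics/s8z.png

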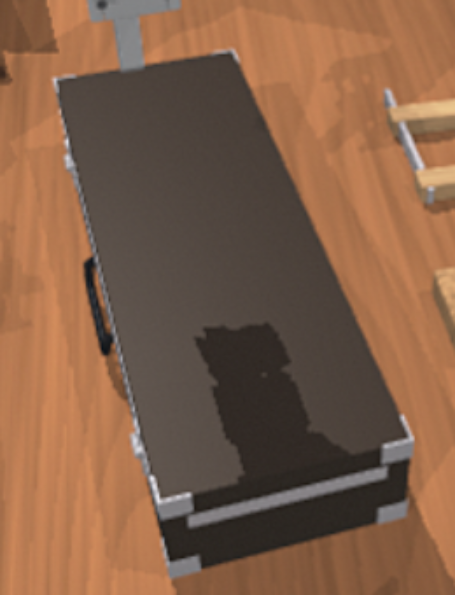

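The lid sits flush. Its corners, at about (232,185), (334,170), (433,380) and (288,428), mostly match the prediction for a closed lid. The glue, block and clamp have not moved.

```bash
python3 -c "
from plant import job_done
print(job_done())"
```

```text
the job is handed in; nothing more can be done
None
```

The pocket flap and the case lid are both closed, in that order. I handed the job in at about 12.8 s with the arm clear of everything.

- **Flap:** I pushed it over with the shut fingertips and pressed until it stopped solid, with the tip at 65 mm against a nominal top of 66 mm. The picture taken after backing off showed it flat, the brass disc visible and the tuner covered.
- **Lid:** I pushed it from behind along its arc, then down in 1 mm steps until it stopped at 106 mm, the stated closed height. The last picture shows it flush on the base, with three top corners within about 2 px of the predicted closed position. The fourth, the far corner at the body end, read about 12 px off. I put that down to the metal corner cap or my reading of the picture, because the seam looks closed.
- **Forces:** The highest wrist reading was about 39 N, pressing the flap shut. The lid's final press reached about 33 N, well above the 4 to 6 N that moves it. Both readings were at the fingertips and under the limits.
- **Surroundings:** The glue bottle, sanding block and clamp looked unmoved in the last picture. The ukulele looked unmoved in the last pictures before the lid closed, and I saw no sign of contact with it.

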